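# Set the hold-down screw of a specimen press

## Robot

A 7-joint arm with a two-finger parallel gripper is mounted at the origin on the work surface. World frame = base frame: x ahead of the robot, y to its left, z up, the work surface at z = 0. Lengths are in m, angles in rad, forces in N, time in s.
With the tool pointing down it reaches from about 0.425 to 0.925 m from the base axis. Payload 6.8 kg.
Tool frame: the origin (TCP) lies between the finger pads; the fingertips stand r.tip_reach ahead of it and the grasp point (between the pads) lies 11 mm behind it (r.tip_reach is the distance from the TCP to the fingertips, in m); z points along the fingers, y is the direction in which the jaws open and shut (so a half turn about z gives the same grasp; the last joint's range is limited). The gripper opens to 85 mm and grips with 20 to 120 N. Pads are 22 mm wide; open, the fingers measure 114 mm over their backs; the gripper's body (76 mm by 85 mm) begins 54 mm behind the grasp point. The pads swing forward as they close: fully open they stand 13 mm farther back than shut.
Start: joints at [1.082, 0.477, 0.022, 1.555, -0.011, 1.109, -0.083], TCP at [0.251, -0.627, 0.239] pointing down, gripper open.
Joint ranges: [-2.96, 2.96], [-0.34, 2.1], [-1.41, 1.46], [0.24, 2.44], [-1.37, 4.51], [0.17, 1.92], [-2.96, 2.96]. Speed limits (rad/s): [2.39, 2.39, 3.14, 3.14, 3.14, 3.14, 3.14].

## Interface

Orientations are given as a rotation vector (axis times angle).
In Python, from bench import r, eyes, spotter gives the robot as it stands.
- The arm moves only by the tool carry_out, never from a script. Its argument "series" is text: rows parted by semicolons, each of 5 numbers parted by spaces: the shift along the tool's x, y, z in cm, then the turn about the tool's z in rad, then the opening, from 0 (shut) to 1 (fully open). In form: x y z yaw gripper; .... A call has 1 to 8 rows; each row shifts and turns the commanded pose from where the row before left it, along the tool's axes as they then stand; what a row does not reach is not made up. A row lasts 1/8 s, in which the tool goes at most 62.5 mm and 10.7 degrees, less where a joint would pass 70% of its speed; a pose out of reach is approached as far as the arm can. A call with a gripper value outside its range is refused whole. The fingers move at their own pace and stop on an object; "grip_force" is the grip in N (left out, the last holds). Time passes only in rows, so rows that do not move let the fingers close. It gives the time, the measured TCP pose, the force and the opening at its end, in the units of the state.
- r.get_obs(): the state, without advancing time (a new reading comes with each control period).
- eyes.grab_frame(name): name is "scene" or "side" or "wrist"; returns a dict with "color" (480x640x3 uint8, blue, green, red), "intrinsics" (3x3 intrinsics, pixels), "D" ([k1, k2, p1, p2, k3] as OpenCV has them; the pictures are not rectified), "R" (3x3) and "t" (3): a world point X has camera coordinates R X + t; the wrist camera has in their place "T_tool_cam" (4x4, takes a point from camera to tool coordinates, whose origin is the TCP and whose axes are the flange's). Camera axes: x right, y down, z forward; pixel columns grow to the right and rows downward; lengths in m; the calibration is good to about 2 mm. A picture is of the moment at which its call begins: read the wrist's pose just before it. There is no depth.
- r.hand_in(): hands the job in, once; it reports no verdict.
Trained networks look in a picture, given as the dict that the camera call returned (one of the last four; its "shot" number tells which), for a name from the list of things; names that differ only in an ending like _2 or _b are one class to them, and where a whole thing is asked for, a point or a joint stands for the part that bears it (a point fixed in the world has none). Each returns a list of dicts, best first, with "confidence" (0 to 1); they miss things now and then, are a little off and sometimes report something else, mostly with a low value. They report only what shows in the picture. A call takes as long as a camera call.
- spotter.search_frame(picture, query): "uv" ([column, row] in pixels, amid what is visible of it).
- spotter.trace(picture, query): "pixels" (480x640 bool, what is visible of it) and "uv" ([column, row] in pixels, amid what is visible of it).
- spotter.mark_of(picture, query): "uv" ([column, row] in pixels: a listed point, or the origin of a listed thing).
The state is a dict: "clock": time; "joints": joint angles; "qvel": joint speeds; "tau": joint torques, N m; "tcp_pos": TCP position; "orientation": TCP orientation; "contact_force": force on the tool from outside, world axes, zero at the start; "moment": the same for the moment, N m; "grip_width": finger opening in m.
Only numpy, scipy, OpenCV 4.12 (cv2) and the standard library are available. Lean on these libraries where they do the work, as an engineer would, in place of code of your own. Each camera call takes 0.05 s, during which the arm holds its last target.

## Task

Turn the blue knob of the specimen press clockwise until its screw bottoms firmly on the brass specimen puck, without forcing it, then back it off by a quarter of a turn. Then push the red-tipped lock lever all the way over, away from the side to which it leans, and let go. Leave the spare stub on the press's plate where it stands.

Things in the scene. Friction and masses are not known exactly. Their poses are not given: they have to be found in the camera images.
- press: Aluminium base plate, 120 (its x) by 340 (its y) by 12 mm, bolted to the bench; origin at the centre of its underside, z up. Over its centre stands a cream bridge (beam 36 by 128 mm, top face 84 mm above the bench, on two posts at y = +-48 mm) through which the screw passes. A loose stub, a bystander, stands on the plate near y = +130 mm.
- knob_grip (a point): Point on the axis of the round blue knob (32 mm across, 34 mm tall) on top of the screw, 22 mm above its underside: the height to grip, 120 to 122 mm above the bench at first; over 10 mm free between knob and bridge. Frame turns with the knob: z up, x along the white pointer, which is clamped on at any angle. Clockwise from above lowers the screw 4 mm a turn; friction 0.04 N m; stays where left.
- foot (a point): Centre of the underside of the screw's foot, a steel disc 14 mm across, under the bridge, right above the puck; it rises and sinks with the knob and does not rotate. Its axes are parallel to those of the press.
- puck: Brass specimen puck, 25 mm across, fixed at the plate's centre; origin at the centre of its top, z up. The foot meets it 1/4 to 0.6 turn from the start. From there the knob winds up a springy coupling (1.5 N m per rad, unwinding when backed off): 0.12 to 0.2 N m on the knob, friction included, is firmly bottomed; 0.35 N m would harm it. The quarter turn counts from first touch.
- lock (a joint): Angle of the lock lever in rad: 0 = leaning to the press's -x side (unlocked, start), 1.0 = fully over to the press's +x side (locked). Pivot line parallel to the press's y, at press x = 0, y = -125 mm, 34 mm above the bench; it stays where it is left and moves with less than 2 N at its tip.
- lock_tip (a point): Centre of the red ball (26 mm across) on the end of the lock lever's steel rod, 80 mm from the pivot; starts about 38 mm to the -x side of the pivot and 104 mm above the bench, ends 38 mm to the +x side.
- stub_a: Bystander: loose brass stub, 25 mm across, 14 mm tall, on the plate; origin under its centre.

How it is judged:
On the way, in this order (a step that is already met when the one before it is completed fails the run):
1. the screw is run down until it bottoms firmly (its end stop, 14 mm off the axis, carries over 4 N, about 0.1 N m at the knob) (contact force between press and puck above 4 N), for 0.1 s.
2. the screw is backed off a quarter of a turn from where it bottomed (z of foot in the frame of puck between 0.00083 and 0.00117 m), for 0.3 s.
3. the lock lever is pushed over (value of joint lock above 0.85 rad), for 0.1 s.
At the end, for the whole second after the job is handed in: The screw's foot stands a quarter turn above the puck (1.0 mm, within 0.17 mm, that is within 15 degrees of turn), and the lock lever is fully over (above 0.85 rad). The spare stub stays within 20 mm of its place throughout (all of step 2 and value of joint lock above 0.85 rad); the robot touches nothing.
It fails at once if the screw is forced onto the puck: its end stop, 14 mm off the axis, carries over 22 N (about 0.35 N m at the knob) (contact force between press and puck above 22 N).
It fails at once if the spare stub on the plate is pushed by more than 20 mm (distance of stub_a from where it was at the start of the episode above 0.02 m).
It also fails if it takes over 64 s, if anything falls off the work surface, if the arm or the gripper's body presses on something with over 40 N, if the wrist force passes 120 N, or if a joint passes its speed limit or range.

## Working session

There is one attempt and no reset: what is moved stays moved. The work goes in short steps, Python scripts to look and compute and a tool call to move; the robot and the scene stay as the last step left them, time stands still between calls to the robot, and variables do not carry over. Pictures are saved under pics/ and viewed, and the job is handed in when it is done.

Besides the shell and the picture viewer there is one more tool, called after "Emit:" as name(argument=value, ...) on one line, values as JSON. carry_out: Moves the arm, as the interface text tells. Its arguments: {"type":"object","properties":{"series":{"type":"string"},"grip_force":{"type":"number"}},"required":["series"]}

```bash
ls; mkdir -p pics
cat > h.py <<'E'
import numpy as np, cv2
from bench import r, eyes, spotter
def ray(f,uv,T=None):
    p=cv2.undistortPoints(np.array([[uv]],float),np.array(f["intrinsics"]),np.array(f["D"]))[0,0]
    d=np.array([p[0],p[1],1.]);R=np.array(f["R"]);t=np.array(f["t"])
    return -R.T@t, R.T@d/np.linalg.norm(d)
def proj(f,X):
    R=np.array(f["R"]);t=np.array(f["t"],float)
    return cv2.projectPoints(np.atleast_2d(np.array(X,float)),cv2.Rodrigues(R)[0],t,np.array(f["intrinsics"]),np.array(f["D"]))[0][:,0]
def tri(rays):
    A=0;b=0
    for o,d in rays:
        P=np.eye(3)-np.outer(d,d);A=A+P;b=b+P@o
    return np.linalg.solve(A,b)
def atz(ry,z):
    o,d=ry;return o+d*(z-o[2])/d[2]
E
python3 - <<'E'
from h import *
np.set_printoptions(precision=4,suppress=True)
o=r.get_obs();print(o,r.tip_reach)
F={}
for n in("scene","side"):
    f=eyes.grab_frame(n);F[n]=f
    cv2.imwrite(f"pics/{n}0.png",f["color"])
    for q in("press","knob_grip","foot","puck","lock_tip","stub_a"):
        m=spotter.mark_of(f,q);print(n,q,[(np.round(x["uv"],1),round(x["confidence"],2)) for x in m[:3]])
        if m:F[n+q]=ray(f,m[0]["uv"])
for q in("press","knob_grip","foot","puck","lock_tip","stub_a"):
    if "scene"+q in F and "side"+q in F:print(q,tri([F["scene"+q],F["side"+q]]))
E
```

```text
pics
{'clock': 0.0, 'joints': array([ 1.0819,  0.4778,  0.0223,  1.5565, -0.0115,  1.1093, -0.0831]), 'qvel': array([ 0.0007,  0.0011,  0.    , -0.0014,  0.0014, -0.0008,  0.0009]), 'tau': array([ -0.0012, -59.646 ,   1.6071, -28.1201,   0.0125,   0.0094,
         0.    ]), 'tcp_pos': array([ 0.2506, -0.6261,  0.2383]), 'orientation': array([-3.0831, -0.5942,  0.0008]), 'contact_force': array([ 0.3232, -0.5481, -0.5787]), 'moment': array([-0.0106, -0.0052,  0.0074]), 'grip_width': 0.08561960656855427} 0.008
scene press [(array([288. , 309.9]), 0.55)]
scene knob_grip [(array([285.5, 245.7]), 0.88)]
scene foot []
scene puck [(array([288.1, 287.1]), 0.57), (array([287.9, 289.1]), 0.52)]
scene lock_tip [(array([240.6, 209.3]), 0.74)]
scene stub_a [(array([361.4, 364.3]), 0.63)]
side press [(array([334.3, 312.7]), 0.58)]
side knob_grip [(array([336.7, 243.9]), 0.88)]
side foot []
side puck []
side lock_tip [(array([312.7, 305.2]), 0.72)]
side stub_a [(array([341.5, 256.5]), 0.53)]
press [0.5937 0.0564 0.0003]
knob_grip [0.5966 0.0561 0.1192]
lock_tip [ 0.537  -0.0542  0.1041]
stub_a [0.6437 0.1911 0.0142]
```

View pics/scene0.png

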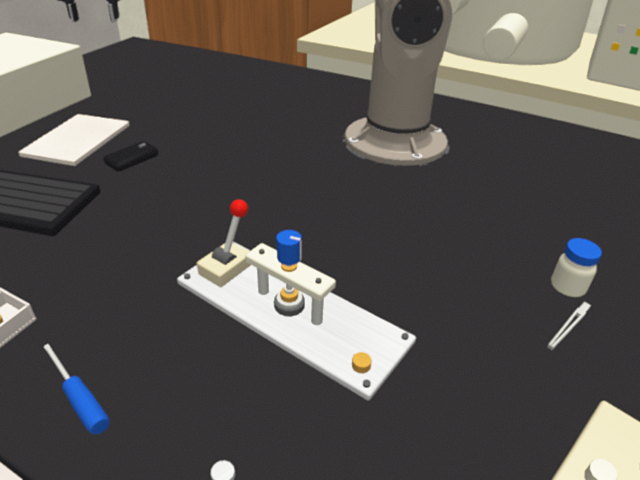

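View pics/side0.png

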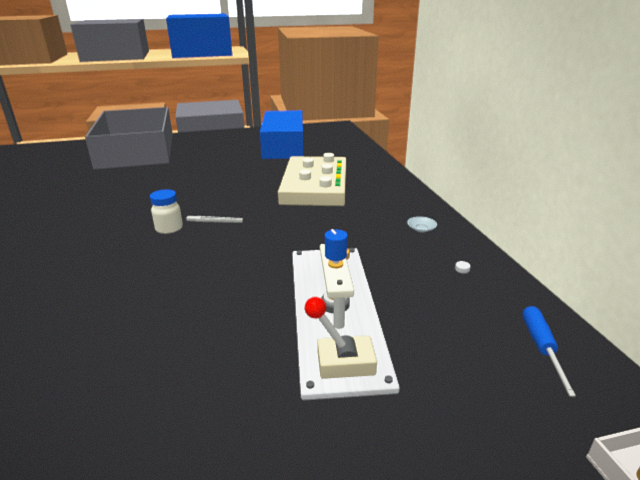

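Run:
```python
from h import *
np.set_printoptions(precision=4,suppress=True)
a=cv2.imread("pics/scene0.png")[215:325,235:345];b=cv2.imread("pics/side0.png")[220:330,285:395]
cv2.imwrite("pics/c0.png",np.hstack([cv2.resize(x,(400,400),interpolation=cv2.INTER_CUBIC) for x in(a,b)]))
for n,ps in(("scene",[(185,281),(405,336),(367,383)]),("side",[(299,253),(352,250),(310,384),(389,379)])):
    f=eyes.grab_frame(n)
    for p in ps: print(n,p,atz(ray(f,p),.013))
    m=spotter.mark_of(f,"knob_grip");print(atz(ray(f,m[0]["uv"]),.121))
    m=spotter.mark_of(f,"lock_tip");print(atz(ray(f,m[0]["uv"]),.104))
```

```text
scene (185, 281) [ 0.628  -0.1004  0.013 ]
scene (405, 336) [0.5718 0.2228 0.013 ]
scene (367, 383) [0.6662 0.2081 0.013 ]
[0.6024 0.0613 0.121 ]
[ 0.5373 -0.0541  0.104 ]
side (299, 253) [0.5733 0.2242 0.013 ]
side (352, 250) [0.669 0.211 0.013]
side (310, 384) [ 0.5235 -0.0867  0.013 ]
side (389, 379) [ 0.6193 -0.1022  0.013 ]
[0.5966 0.0528 0.121 ]
[ 0.5361 -0.0495  0.104 ]
```

View pics/c0.png

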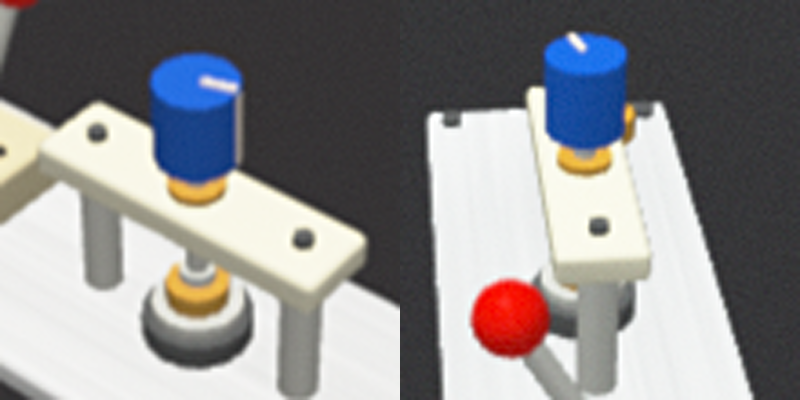

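Emit:
carry_out(series="4.4 -3.9 0 0 1;4.4 -3.9 0 0 1;4.4 -3.9 0 0 1;4.4 -3.9 0 0 1;4.4 -3.9 0 0 1;4.4 -3.9 0 0 1;4.4 -3.9 0 0 1;4.4 -3.9 0 0 1")

```text
clock: 2.0
tcp_pos: [0.4625, -0.2046, 0.2397]
orientation: [3.084, 0.594, 0.001]
contact_force: [1.2, -0.1, 0.1]
grip_width: 0.0856
```

Emit:
carry_out(series="0 0 0 -0.18 1;0 0 0 -0.18 1;0 0 0 -0.18 1;0 0 0 -0.18 1;0 0 0 -0.18 1;0 0 0 -0.18 1;0 0 0 -0.18 1;0 0 0 -0.18 1")

```text
clock: 3.0
tcp_pos: [0.4617, -0.2063, 0.2395]
orientation: [1.92, 2.486, -0.0]
contact_force: [0.1, -0.7, -0.0]
grip_width: 0.0852
```

Run:
```python
from h import *
from scipy.spatial.transform import Rotation as Ro
np.set_printoptions(precision=4,suppress=True)
o=r.get_obs();R=Ro.from_rotvec(o["orientation"]).as_matrix()
print(o["clock"],o["joints"],o["tcp_pos"],np.arctan2(R[1,1],R[0,1]),R.T@(np.array([.597,.058,.238])-o["tcp_pos"]))
```

```text
3.0 [ 0.6459  0.2263 -0.4019  1.9315  0.1044  1.0034  0.4528] [ 0.4617 -0.2063  0.2395] 0.25579482600449155 [0.2214 0.1977 0.0014]
```

Emit:
carry_out(series="4.4 3.9 0 0 1;4.4 3.9 0 0 1;4.4 3.9 0 0 1;4.4 3.9 0 0 1;4.4 3.9 0 0 1;0 0 0 -0.18 1;0 0 0 -0.18 1;0 0 0 -0.18 1")

```text
clock: 4.0
tcp_pos: [0.5963, 0.0553, 0.2393]
orientation: [1.187, 2.909, -0.0]
contact_force: [0.0, 0.2, 0.3]
grip_width: 0.0854
```

Emit:
carry_out(series="0 0 0 -0.18 1;0 0 0 -0.18 1;0 0 0 -0.18 1;0 0 0 -0.18 1;0 0 0 -0.18 1;0 0 0 -0.18 1;0 0 0 -0.18 1;0 0 0 -0.18 1")

```text
clock: 5.0
tcp_pos: [0.5963, 0.055, 0.2394]
orientation: [-1.025, 2.97, -0.0]
contact_force: [-0.5, -0.7, -0.5]
grip_width: 0.0856
```

```bash
cat >> h.py <<'E'
from scipy.spatial.transform import Rotation as Ro
np.set_printoptions(precision=4,suppress=True)
def wrist():
    o=r.get_obs();f=eyes.grab_frame("wrist")
    R=Ro.from_rotvec(o["orientation"]).as_matrix()
    T=np.eye(4);T[:3,:3]=R;T[:3,3]=o["tcp_pos"]
    W=np.linalg.inv(T@np.array(f["T_tool_cam"]));g=dict(f);g["R"]=W[:3,:3];g["t"]=W[:3,3]
    return o,R,f,g
E
python3 - <<'E'
from h import *
o,R,f,g=wrist()
print(o["clock"],o["joints"],o["tcp_pos"],"ang",np.arctan2(R[1,1],R[0,1]))
for q,z in(("knob_grip",.121),("lock_tip",.104),("puck",.03),("press",0)):
    for m in spotter.mark_of(f,q)[:2]: print(q,m["uv"],m["confidence"],atz(ray(g,m["uv"]),z))
for m in spotter.trace(f,"knob_grip")[:1]: print(m["uv"],m["pixels"].sum(),m["confidence"])
cv2.imwrite("pics/w1.png",f["color"])
F=[]
for n in("scene","side"):
    f=eyes.grab_frame(n);cv2.imwrite(f"pics/{n}1.png",f["color"])
E
```

```text
5.0 [ 0.4811  0.5084 -0.925   1.6983  0.4387  1.1575  1.6714] [0.5963 0.055  0.2394] ang 2.2354829128957157
knob_grip [333.4, 234.2] 0.86 [0.5929 0.0589 0.121 ]
lock_tip [244.6, 50.3] 0.84 [ 0.5367 -0.057   0.104 ]
press [330.5, 203.7] 0.83 [0.5939 0.0595 0.    ]
```

View pics/w1.png

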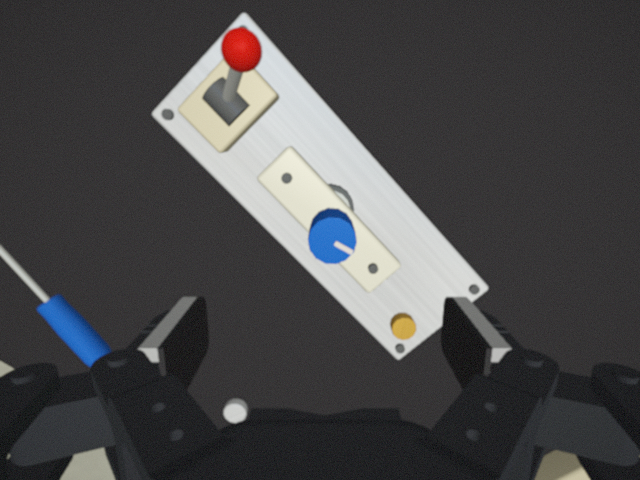

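Run:
```python
from h import *
o,R,f,g=wrist()
for p,z in(((287,178),.0855),((373,268),.0855),((167,114),.0135),((474,289),.0135),((400,348),.0135)):
    print(p,atz(ray(g,p),z))
im=f["color"].astype(int);m=((im[...,0]-im[...,2]>90)).astype(np.uint8);m[:,:200]=0
n,l,s,c=cv2.connectedComponentsWithStats(m)
i=1+np.argmax(s[1:,4]);print(s[i],c[i])
t=((im[...,0]>180)&(im[...,2]<110)).astype(np.uint8);ys,xs=np.where((t>0)&(l==i));print(xs.min(),xs.max(),ys.min(),ys.max())
c=cv2.resize(f["color"][190:290,280:390],(770,600)[:2] and (660,600),interpolation=cv2.INTER_CUBIC);cv2.imwrite("pics/w1c.png",c)
for z in(.132,.133,.134):
  for q in((332.3,238.7),): print(z,atz(ray(g,q),z))
```

```text
(287, 178) [0.587  0.0123 0.0855]
(373, 268) [0.6023 0.1069 0.0855]
(167, 114) [ 0.6171 -0.1047  0.0135]
(474, 289) [0.5726 0.2232 0.0135]
(400, 348) [0.6674 0.208  0.0135]
[ 308  210   47   53 1810] [330.4127 235.8414]
308 354 217 262
0.132 [0.5936 0.0585 0.132 ]
0.133 [0.5934 0.0584 0.133 ]
0.134 [0.5932 0.0582 0.134 ]
```

View pics/w1c.png

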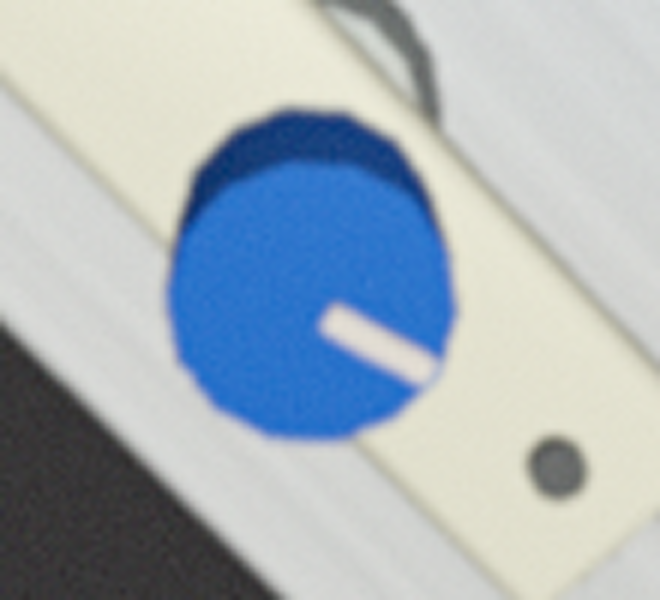

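Emit:
carry_out(series="0 0 0 -0.15 1;0 0 0 -0.15 1;0 0 0 -0.15 1;0 0 0 -0.15 1;-0.3 0.31 3 0 1;0 0 3 0 1;0 0 3 0 1;0 0 0 0 1")

```text
clock: 6.45
tcp_pos: [0.5928, 0.0584, 0.1474]
orientation: [1.847, -2.537, -0.003]
contact_force: [-0.0, -0.8, -0.4]
grip_width: 0.0852
```

Run:
```python
from h import *
o,R,f,g=wrist()
print(o["clock"],o["joints"],o["tcp_pos"],o["contact_force"],o["moment"],"ang",np.arctan2(R[1,1],R[0,1]))
cv2.imwrite("pics/w2.png",f["color"])
fs=[eyes.grab_frame(n)["color"][170:320,210:410] for n in("scene","side")]
cv2.imwrite("pics/c2.png",np.hstack([cv2.resize(x,(400,300),interpolation=cv2.INTER_CUBIC) for x in fs]))
for m in spotter.mark_of(f,"knob_grip")[:2]: 
  X=atz(ray(g,m["uv"]),.121);print(m["uv"],m["confidence"],X,R.T@(X-o["tcp_pos"]))
```

```text
6.45 [ 0.5017  0.6551 -0.9859  1.7833  0.6225  1.0554  2.1138] [0.5928 0.0584 0.1474] [-0.0251 -0.8122 -0.3786] [-0.0457 -0.0213 -0.0181] ang 2.829553237444541
[321.9, 288.9] 0.87 [0.5944 0.0582 0.121 ] [-0.0003 -0.0017  0.0263]
```

View pics/w2.png

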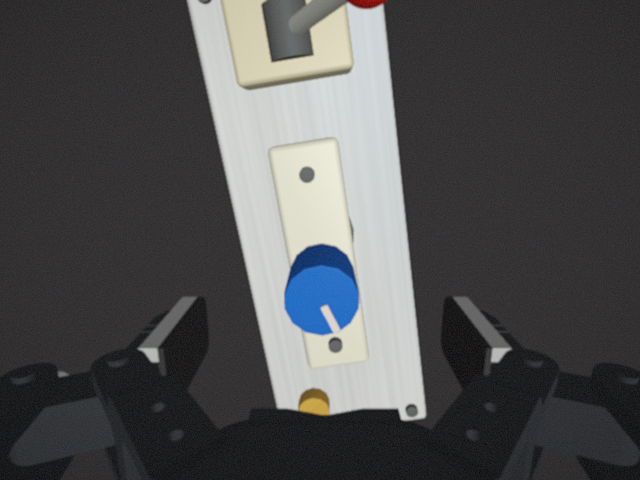

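View pics/c2.png

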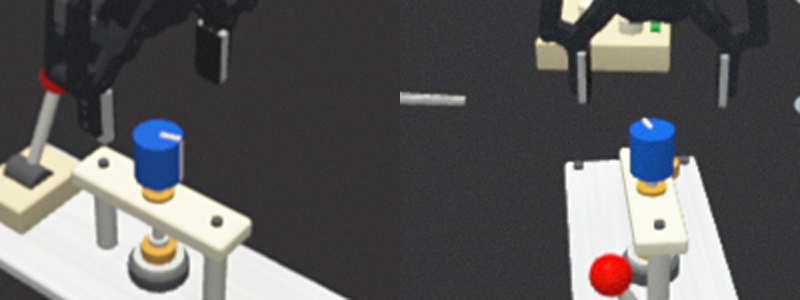

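Emit:
carry_out(series="0 -0.15 2 0 1;0 0 1.7 0 1;0 0 0 0 0.6;0 0 0 0 0.5;0 0 0 0 0.45;0 0 0 0 0.45", grip_force=50)

```text
clock: 7.4
tcp_pos: [0.5959, 0.0587, 0.1127]
orientation: [-1.849, 2.539, -0.001]
contact_force: [0.4, -0.2, -0.6]
grip_width: 0.0384
```

Run:
```python
from h import *
o,R,f,g=wrist()
print(o["clock"],o["joints"],o["tcp_pos"],o["contact_force"],o["moment"],o["grip_width"],"ang",np.arctan2(R[1,1],R[0,1]))
cv2.imwrite("pics/w3.png",f["color"])
fs=[eyes.grab_frame(n)["color"][170:320,210:410] for n in("scene","side")]
cv2.imwrite("pics/c3.png",np.hstack([cv2.resize(x,(400,300),interpolation=cv2.INTER_CUBIC) for x in fs]))
```

```text
7.4 [ 0.4775  0.6963 -0.9523  1.8035  0.6697  1.0012  2.0814] [0.5959 0.0587 0.1127] [ 0.365  -0.1998 -0.5647] [-0.0065  0.0386 -0.0115] 0.038411629374834624 ang 2.8299884918713616
```

View pics/w3.png

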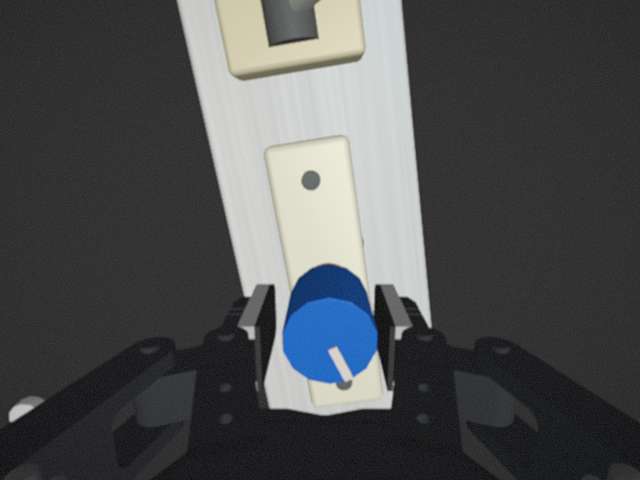

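View pics/c3.png

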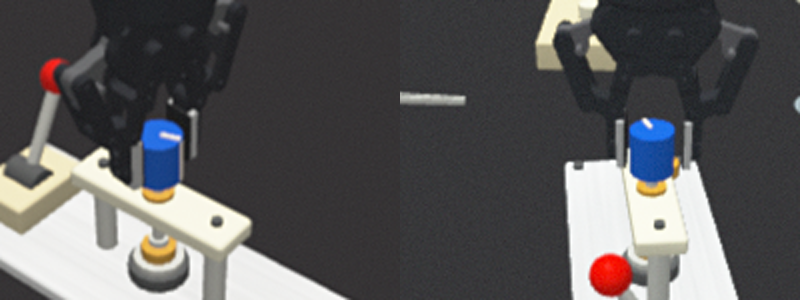

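Emit:
carry_out(series="0.05 0.13 0 0 0.45;0 0 0 0 0.45;0 0 0 0 0;0 0 0 0 0;0 0 0 0 0", grip_force=50)

```text
clock: 8.18
tcp_pos: [0.5943, 0.0585, 0.1125]
orientation: [-1.85, 2.539, -0.0]
contact_force: [-0.6, -0.9, 3.5]
grip_width: 0.0308
```

```bash
cat > st.py <<'E'
from h import *
o=r.get_obs();R=Ro.from_rotvec(o["orientation"]).as_matrix()
print(o["clock"],o["joints"],o["tcp_pos"],o["contact_force"],o["moment"],o["grip_width"],"ang",np.arctan2(R[1,1],R[0,1]))
E
python3 st.py
```

```text
8.175 [ 0.4787  0.6948 -0.9529  1.807   0.6693  0.9998  2.0805] [0.5943 0.0585 0.1125] [-0.5948 -0.8771  3.4751] [-0.0988  0.2162 -0.028 ] 0.030751456001746922 ang 2.8299842613789865
```

Emit:
carry_out(series="0 0 0.01 0.15 0;0 0 0.01 0.15 0;0 0 0.01 0.15 0;0 0 0.01 0.15 0;0 0 0.01 0.15 0;0 0 0.01 0.15 0;0 0 0.01 0.15 0;0 0 0.01 0.15 0")

```text
clock: 9.18
tcp_pos: [0.5937, 0.0594, 0.1117]
orientation: [0.087, -3.14, -0.001]
contact_force: [-2.1, 1.5, 4.5]
grip_width: 0.0304
```

```bash
python3 st.py
```

```text
9.175 [ 0.3062  0.5935 -0.6868  1.8191  0.4692  0.8985  1.0291] [0.5937 0.0594 0.1117] [-2.0526  1.5288  4.4824] [0.2921 0.7179 0.0418] 0.03043064842227045 ang 1.6259602267430613
```

Emit:
carry_out(series="0 0 0.01 0.1 0;0 0 0.01 0.1 0;0 0 0 0.1 0;0 0 0 0 0")

```text
clock: 9.68
tcp_pos: [0.5938, 0.0596, 0.1115]
orientation: [-0.374, -3.119, -0.001]
contact_force: [-3.3, 2.2, 4.9]
grip_width: 0.0306
```

```bash
cat > m.py <<'E'
from h import *
o=r.get_obs();R=Ro.from_rotvec(o["orientation"]).as_matrix()
print(round(o["clock"],2),"ang",round(np.arctan2(R[1,1],R[0,1]),4),"M",o["moment"],"F",o["contact_force"],"p",o["tcp_pos"],"j7",o["joints"][6],"tau7",o["tau"][4:])
E
python3 m.py
```

```text
9.68 ang 1.332 M [0.566  0.7542 0.0446] F [-3.266   2.1765  4.8746] p [0.5938 0.0596 0.1115] j7 0.7737915985558496 tau7 [ 0.8844 -0.5297 -0.5122]
```

Emit:
carry_out(series="0 0 0.005 0.08 0;0 0 0 0 0")

```text
clock: 9.93
tcp_pos: [0.5938, 0.0596, 0.1115]
orientation: [-0.497, -3.102, -0.001]
contact_force: [-3.1, 3.3, 5.3]
grip_width: 0.0308
```

```bash
python3 m.py
```

```text
9.93 ang 1.2533 M [0.7969 0.896  0.0266] F [-3.1236  3.3295  5.3403] p [0.5938 0.0596 0.1115] j7 0.705567783080796 tau7 [ 1.1636 -0.5251 -0.3596]
```

Emit:
carry_out(series="0 0 0.005 0.08 0;0 0 0 0 0")

```text
clock: 10.18
tcp_pos: [0.5938, 0.0597, 0.1114]
orientation: [-0.62, -3.079, -0.002]
contact_force: [-4.2, 3.5, 4.1]
grip_width: 0.0307
```

```bash
python3 m.py
```

```text
10.18 ang 1.1733 M [0.806  0.8706 0.0396] F [-4.2107  3.5253  4.1432] p [0.5938 0.0597 0.1114] j7 0.6362681999409682 tau7 [ 1.2069 -0.5134 -0.3161]
```

Emit:
carry_out(series="0 0 0.005 0.09 0;0 0 0 0 0")

```text
clock: 10.42
tcp_pos: [0.5939, 0.0598, 0.1113]
orientation: [-0.758, -3.048, -0.002]
contact_force: [-3.8, 4.6, 5.8]
grip_width: 0.0304
```

```bash
python3 m.py
```

```text
10.43 ang 1.0835 M [0.8526 0.8263 0.0531] F [-3.8263  4.5584  5.8466] p [0.5939 0.0598 0.1113] j7 0.5583357917098933 tau7 [ 1.2512 -0.4635 -0.3649]
```

Emit:
carry_out(series="0 0 0.005 0.08 0;0 0 0 0 0")

```text
clock: 10.68
tcp_pos: [0.5939, 0.0598, 0.1113]
orientation: [-0.879, -3.016, -0.002]
contact_force: [-4.0, 4.1, 5.1]
grip_width: 0.0303
```

```bash
python3 m.py
```

```text
10.68 ang 1.0037 M [0.8628 0.8684 0.0672] F [-3.9814  4.1176  5.1128] p [0.5939 0.0598 0.1113] j7 0.48912801200604267 tau7 [ 1.2577 -0.4294 -0.3156]
```

Emit:
carry_out(series="0 0 0.003 0.05 0;0 0 0 0 0")

```text
clock: 10.92
tcp_pos: [0.594, 0.0598, 0.1113]
orientation: [-0.953, -2.993, -0.002]
contact_force: [-3.5, 3.8, 4.8]
grip_width: 0.0303
```

```bash
python3 m.py
```

```text
10.93 ang 0.954 M [0.8858 0.8468 0.0019] F [-3.4501  3.7792  4.8042] p [0.594  0.0598 0.1113] j7 0.4460995726513445 tau7 [ 1.2727 -0.4033 -0.2111]
```

```bash
cat > m.py <<'E'
from h import *
M=[];A=[]
for i in range(7):
    o=r.get_obs();R=Ro.from_rotvec(o["orientation"]).as_matrix()
    M.append(o["moment"][2]);A.append(np.arctan2(R[1,1],R[0,1]))
    if i<6:eyes.grab_frame("side")
print(round(o["clock"],2),"ang",round(np.mean(A),4),"Mz",np.mean(M[1:]),np.array(M),"F",o["contact_force"],"p",o["tcp_pos"])
E
python3 m.py
```

```text
11.22 ang 0.9545 Mz 0.026375643279834937 [ 0.0019  0.0149  0.0373  0.0382 -0.0273  0.0775  0.0176] F [-3.0621  3.5966  5.3327] p [0.594  0.0598 0.1112]
```

Emit:
carry_out(series="0 0 0.005 0.08 0")

```text
clock: 11.35
tcp_pos: [0.594, 0.0599, 0.1112]
orientation: [-1.074, -2.952, -0.002]
contact_force: [-3.2, 3.8, 5.4]
grip_width: 0.0305
```

```bash
python3 m.py
```

```text
11.65 ang 0.8732 Mz 0.028793386685655564 [-0.0143  0.0173  0.0024  0.0617  0.0586 -0.0032  0.0361] F [-2.9407  4.7241  5.0534] p [0.594  0.0599 0.1112]
```

Emit:
carry_out(series="0 0 0.005 0.08 0")

```text
clock: 11.78
tcp_pos: [0.594, 0.06, 0.1112]
orientation: [-1.191, -2.906, -0.002]
contact_force: [-3.7, 4.4, 4.5]
grip_width: 0.0306
```

```bash
python3 m.py
```

```text
12.07 ang 0.7933 Mz 0.0024988537584740215 [ 0.0515  0.0591 -0.052   0.0058 -0.0082  0.0091  0.0012] F [-3.1459  4.1842  4.7238] p [0.5941 0.06   0.1112]
```

Run:
```python
from h import *
f=eyes.grab_frame("wrist");g=eyes.grab_frame("scene");s=eyes.grab_frame("side")
cv2.imwrite("pics/w4.png",np.hstack([cv2.resize(f["color"][230:420,230:430],(400,400)),cv2.resize(g["color"][215:325,235:345],(400,400),interpolation=cv2.INTER_CUBIC)]))
```

```text
(no output)
```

View pics/w4.png

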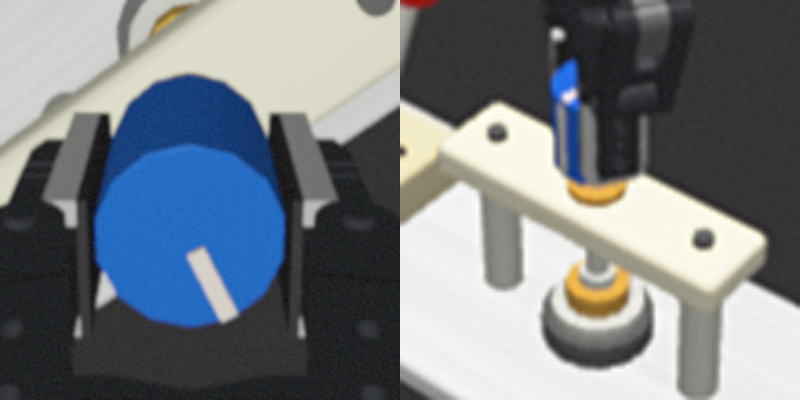

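Emit:
carry_out(series="0 0 0.005 0.08 0")

```text
clock: 12.35
tcp_pos: [0.5941, 0.06, 0.1111]
orientation: [-1.306, -2.856, -0.003]
contact_force: [-3.5, 3.7, 4.5]
grip_width: 0.0308
```

```bash
python3 m.py
```

```text
12.65 ang 0.7133 Mz 0.039119957445559184 [0.0313 0.0386 0.0131 0.0313 0.0583 0.0149 0.0786] F [-3.8314  3.8122  5.1478] p [0.5941 0.06   0.1111]
```

Emit:
carry_out(series="0 0 0.005 0.06 0")

```text
clock: 12.78
tcp_pos: [0.5942, 0.0601, 0.1111]
orientation: [-1.391, -2.816, -0.003]
contact_force: [-2.1, 4.7, 4.8]
grip_width: 0.0306
```

```bash
python3 m.py
```

```text
13.07 ang 0.6537 Mz 0.027098075651049547 [ 0.1089  0.0258  0.0447  0.0407  0.0065 -0.003   0.0479] F [-3.52    4.2618  5.2426] p [0.5942 0.0601 0.1111]
```

Emit:
carry_out(series="0 0 0.005 0.08 0")

```text
clock: 13.2
tcp_pos: [0.5943, 0.0603, 0.1111]
orientation: [-1.503, -2.758, -0.003]
contact_force: [-2.8, 5.4, 4.2]
grip_width: 0.0305
```

```bash
python3 m.py
```

```text
13.5 ang 0.5738 Mz 0.1387389968471466 [0.1959 0.1276 0.1484 0.1791 0.1009 0.1196 0.1568] F [-1.7088  3.6076  5.0066] p [0.5943 0.0603 0.1111]
```

Emit:
carry_out(series="0 0 0.005 0.06 0")

```text
clock: 13.62
tcp_pos: [0.5944, 0.0604, 0.1111]
orientation: [-1.584, -2.713, -0.003]
contact_force: [-2.5, 6.2, 4.7]
grip_width: 0.0308
```

```bash
python3 m.py
```

```text
13.93 ang 0.5144 Mz 0.18299628382321884 [0.2082 0.1016 0.2451 0.2057 0.2198 0.2005 0.1253] F [-2.7725  5.807   4.6879] p [0.5943 0.0605 0.1111]
```

Emit:
carry_out(series="0 0 -0.005 -0.15 0;0 0 -0.01 -0.15 0;0 0 -0.01 -0.15 0;0 0 -0.01 -0.15 0;0 0 -0.01 -0.15 0;0 0 -0.01 -0.15 0;0 0 -0.01 -0.15 0;0 0 -0.01 -0.15 0")

```text
clock: 14.92
tcp_pos: [0.5938, 0.0592, 0.1117]
orientation: [0.232, -3.132, -0.001]
contact_force: [-3.9, 2.0, 5.5]
grip_width: 0.0308
```

Emit:
carry_out(series="0 0 -0.01 -0.15 0;0 0 -0.01 -0.15 0;0 0 -0.01 -0.15 0;0 0 0 -0.04 0;0 0 0 0 0;0 0 0 0 0")

```text
clock: 15.68
tcp_pos: [0.594, 0.0587, 0.112]
orientation: [0.977, -2.986, -0.001]
contact_force: [-4.5, 1.3, 6.0]
grip_width: 0.0304
```

```bash
python3 m.py
python3 - <<'E'
from h import *
f=eyes.grab_frame("wrist")
cv2.imwrite("pics/w5.png",f["color"])
E
```

```text
15.97 ang 2.2033 Mz -0.022584186269072427 [-0.0437 -0.0577 -0.0007 -0.0155 -0.0253 -0.0306 -0.0056] F [-3.9073  1.6397  6.4696] p [0.594  0.0588 0.112 ]
```

View pics/w5.png

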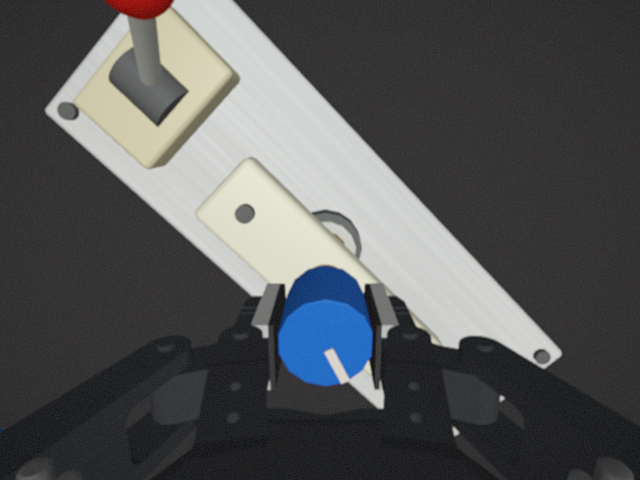

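Emit:
carry_out(series="0 0 0 0 0.7;0 0 0 0 0.7;0 0 0 0 0.7;0 0 -3 0 0.7;0 0 -3 0 0.7;0 0 -3 0 0.7;0 0 0 0 0.7")

```text
clock: 16.9
tcp_pos: [0.5958, 0.0589, 0.2042]
orientation: [-0.971, 2.983, -0.002]
contact_force: [0.4, 0.4, -0.7]
grip_width: 0.0598
```

```bash
python3 m.py
python3 - <<'E'
from h import *
o,R,f,g=wrist();print(o["tcp_pos"],o["joints"])
cv2.imwrite("pics/w6.png",f["color"])
c=(0.5945,.0592)
for q,z in(("knob_grip",.1205),("lock_tip",.104)):
    for m in spotter.mark_of(f,q)[:1]: print(q,m["uv"],m["confidence"],atz(ray(g,m["uv"]),z))
a,b=proj(g,[[.4908,-.0508,.104],[.5945,.0592,.1325]]);print(a,b)
E
```

```text
17.2 ang 2.2 Mz -0.006915090500554261 [ 0.0014 -0.0262  0.0009  0.0232 -0.0396 -0.0112  0.0115] F [-0.1918 -0.3694  0.4903] p [0.5937 0.0582 0.2007]
[0.5937 0.0582 0.2007] [ 0.4477  0.5375 -0.885   1.7426  0.4635  1.0874  1.6091]
knob_grip [328.4, 253.6] 0.58 [0.5937 0.0602 0.1205]
lock_tip [208.6, 39.7] 0.62 [ 0.5385 -0.06    0.104 ]
[272.414  -31.1683] [326.3002 260.1796]
```

View pics/w6.png

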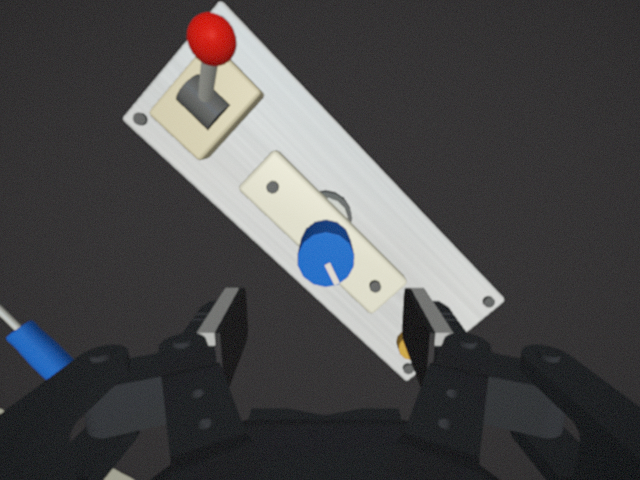

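Run:
```python
import cv2
a=cv2.imread("pics/w6.png")[210:300,280:370];b=cv2.imread("pics/w1.png")[190:280,285:375]
cv2.imwrite("pics/p6.png",cv2.hconcat([cv2.resize(x,(400,400),interpolation=cv2.INTER_CUBIC) for x in(b,a)]))
```

```text
(no output)
```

View pics/p6.png

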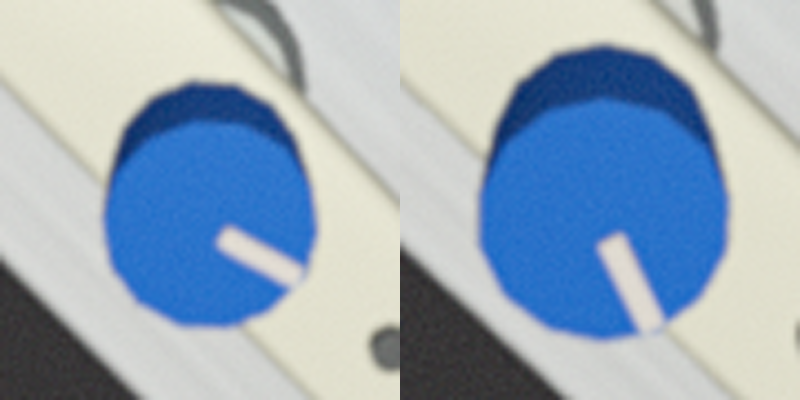

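Emit:
carry_out(series="0 0 0 0.16 0;0 0 0 0.16 0;0 0 0 0.16 0;0 0 0 0.16 0;0 0 0 0.15 0;0 0 0 0 0")

```text
clock: 18.1
tcp_pos: [0.5942, 0.0586, 0.2017]
orientation: [-0.25, -3.132, 0.001]
contact_force: [0.1, -0.3, 0.1]
grip_width: -0.0
```

Run:
```python
from h import *
o=r.get_obs();R=Ro.from_rotvec(o["orientation"]).as_matrix()
print(o["clock"],o["tcp_pos"],"ang",np.arctan2(R[1,1],R[0,1]),o["joints"],o["grip_width"])
print(R.T@(np.array([.4908,-.0508,.2])-o["tcp_pos"]))
```

```text
18.1 [0.5942 0.0586 0.2017] ang 1.411670269603039 [ 0.3304  0.4804 -0.7093  1.749   0.3559  1.0448  0.9069] -4.5125249265626436e-05
[ 0.0847 -0.1244  0.0018]
```

Emit:
carry_out(series="2.9 -4.1 0 0 0;2.8 -4.1 0 0 0;2.8 -4.2 0 0 0;0 0 3.5 0 0;0 0 3.5 0 0;0 0 3.6 0 0;0 0 0 0 0")

```text
clock: 18.98
tcp_pos: [0.4885, -0.0502, 0.0939]
orientation: [-0.247, -3.127, -0.001]
contact_force: [0.9, 0.4, 0.5]
grip_width: -0.0003
```

Run:
```python
from h import *
o=r.get_obs();R=Ro.from_rotvec(o["orientation"]).as_matrix()
print(o["clock"],o["tcp_pos"],"ang",np.arctan2(R[1,1],R[0,1]),o["contact_force"])
fs=[eyes.grab_frame(n)["color"][150:390,170:430] for n in("scene","side")]
cv2.imwrite("pics/c7.png",np.hstack([cv2.resize(x,(400,370),interpolation=cv2.INTER_CUBIC) for x in fs]))
```

```text
18.975 [ 0.4885 -0.0502  0.0939] ang 1.4131940866965238 [0.924  0.4158 0.5336]
```

View pics/c7.png

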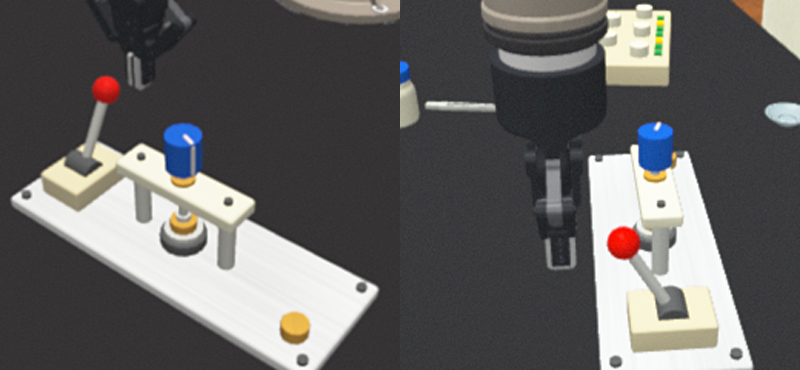

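Emit:
carry_out(series="-1.3 0 0 0 0;-1.3 0 0 0 0;-1.3 0 0 0 0;-1.3 0 0 0 0;-1.3 0 0 0 0;-1.3 0 0 0 0;-1.3 0 0 0 0;0 0 0 0 0")

```text
clock: 20.08
tcp_pos: [0.5815, -0.065, 0.0958]
orientation: [0.253, 3.13, 0.001]
contact_force: [0.0, 0.5, 0.2]
grip_width: 0.0002
```

```bash
cat > l.py <<'E'
from h import *
import sys
o,R,f,g=wrist()
d=o["tcp_pos"][:2]-np.array([.5945,.0592]);print(o["clock"],o["tcp_pos"],"press xy",d@[.987,-.158],d@[.158,.987],o["contact_force"])
fs=[]
for n in("scene","side"):
    f=eyes.grab_frame(n);fs.append(f["color"][150:390,170:430])
    for m in spotter.mark_of(f,"lock_tip")[:1]:
        X=atz(ray(f,m["uv"]),.104)[:2]-np.array([.5945,.0592]);print(n,m["confidence"],"ball press",X@[.987,-.158],X@[.158,.987])
cv2.imwrite(sys.argv[1],np.hstack([cv2.resize(x,(400,370),interpolation=cv2.INTER_CUBIC) for x in fs]))
E
python3 l.py pics/c8.png
```

```text
20.075 [ 0.5815 -0.065   0.0958] press xy 0.006813944819057558 -0.12464106744297468 [0.0063 0.4764 0.188 ]
scene 0.73 ball press 0.026186210171951264 -0.12880039864253284
side 0.8 ball press 0.034989265906437056 -0.11375247542542916
```

View pics/c8.png

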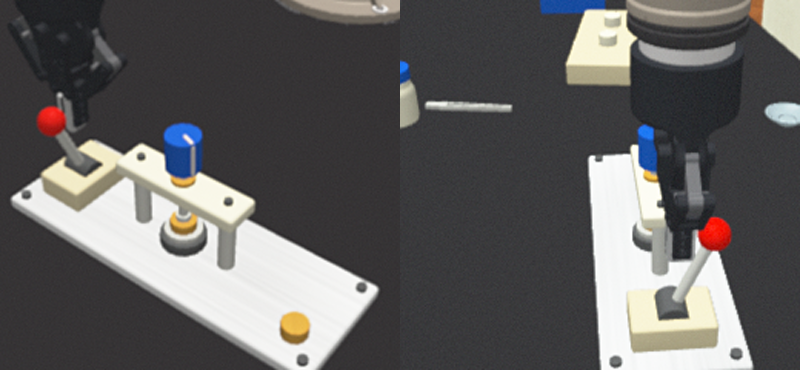

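Emit:
carry_out(series="-0.3 0 0 0 0;-0.3 0 0 0 0;0 0 0 0 0")

```text
clock: 20.7
tcp_pos: [0.5864, -0.0659, 0.0958]
orientation: [0.253, 3.131, 0.0]
contact_force: [-0.2, -0.2, -1.2]
grip_width: 0.0
```

```bash
python3 l.py pics/c9.png
```

```text
20.7 [ 0.5864 -0.0659  0.0958] press xy 0.011756689495775692 -0.12478637367734978 [-0.248  -0.1699 -1.1506]
scene 0.79 ball press 0.041872529107354214 -0.11976105232860249
side 0.86 ball press 0.03190382644953467 -0.12192682694402569
```

Emit:
carry_out(series="-0.2 0 0 0 0;-0.2 0 0 0 0;0 0 0 0 0")

```text
clock: 21.32
tcp_pos: [0.5894, -0.0664, 0.0956]
orientation: [-0.252, -3.13, 0.0]
contact_force: [-2.5, 0.4, 1.8]
grip_width: -0.0002
```

```bash
python3 l.py pics/c10.png
```

```text
21.325 [ 0.5894 -0.0664  0.0956] press xy 0.01484296715686549 -0.12476211911014683 [-2.4985  0.3588  1.7846]
scene 0.88 ball press 0.044776791125309516 -0.11903192222734246
side 0.9 ball press 0.04024794735034529 -0.11987203178558337
```

Emit:
carry_out(series="-0.2 0 0 0 0;0 0 0 0 0")

```text
clock: 21.82
tcp_pos: [0.5898, -0.0664, 0.0955]
orientation: [-0.251, -3.127, 0.001]
contact_force: [-11.9, 0.9, 6.0]
grip_width: 0.0002
```

```bash
python3 l.py pics/c11.png
```

```text
21.825 [ 0.5898 -0.0664  0.0955] press xy 0.015177971060187298 -0.12474670162099928 [-11.9063   0.8551   6.0197]
scene 0.64 ball press 0.04121851647012899 -0.12223574607905363
side 0.92 ball press 0.03648477031590066 -0.11933980877358931
```

At the stop (12 N). Back off, rise, and check.

Emit:
carry_out(series="2 0 0 0 0;2 0 0 0 0;2 0 0 0 0;2 0 0 0 0;1 0 -5 0 0;0 0 -5 0 0;0 0 0 0 0")

```text
clock: 22.95
tcp_pos: [0.5073, -0.0523, 0.2003]
orientation: [0.252, 3.121, -0.001]
contact_force: [0.6, 0.0, -0.3]
grip_width: -0.0004
```

```bash
python3 l.py pics/c12.png
```

```text
22.95 [ 0.5073 -0.0523  0.2003] press xy -0.06844365853722081 -0.12382476200259679 [ 0.6441  0.0295 -0.3253]
scene 0.89 ball press 0.03811244241344707 -0.1253496030329552
side 0.73 ball press 0.04017351265491106 -0.12086484344521331
```

View pics/c12.png

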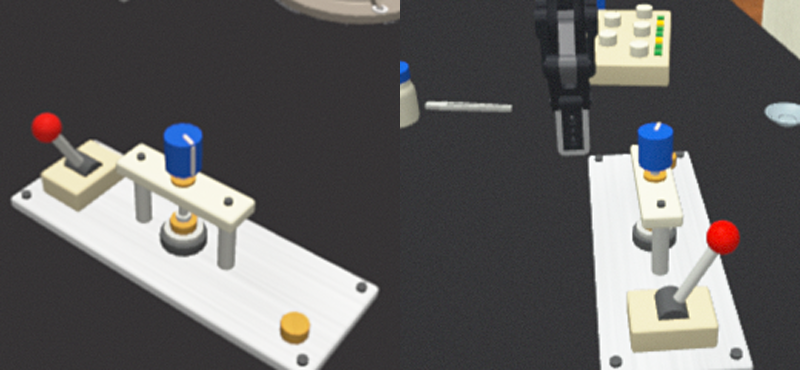

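The lever is fully over, with the ball about 39 mm to the +x side. The knob pointer looks unchanged, the stub is in place and the gripper is clear.

```bash
python3 -c "
from bench import r
print(r.hand_in())"
```

```text
the job is handed in; nothing more can be done
None
```

I did all three steps and handed the job in at about 23 s of the 64 s allowed. No verdict is reported.

- **Bottoming:** I turned the knob clockwise until the torque rose. First touch came about 2.2 rad from the start, estimated at ±0.02 rad. I stopped about 0.11 rad further on. The averaged torque there was 0.18 N m, with about 0.03 N m of noise on single readings. From the assumed spring stiffness it could have been about 0.21 N m, at or just above the top of the firm band. Both are well under the 0.35 N m limit.
- **Overshoot past firm:** the torque already read about 0.14 N m one step earlier, but I had queued the next small step before seeing that reading. So it went slightly further than it needed to.
- **Back-off:** I turned it back to a quarter turn (1.57 rad) before the estimated touch point. The pointer kept its place relative to the gripper, so the knob did not slip. A rough image check of the net turn gave about 40° against the 36° expected. That difference is within the 15° tolerance and probably comes from perspective. I did not measure the foot's height directly.
- **Lock lever:** I pushed it to its end stop, where the force reached 12 N, and let go. The ball then measured 38 to 40 mm to the +x side, which is fully over.
- **Stub and gripper:** the stub looked unmoved in the last pictures, and the gripper was clear of everything.

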